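# Set up the deep-drawing stack on the jeweller's bench

### The job

Set up the cup-drawing tooling on the round steel base plate, one part at a time from the bottom up: the larger steel ring flat in the middle of the base plate, the square die plate flat on the ring with the holes in line, the brass cup down in the die's hole with its flange resting on the die, and last the steel punch upright, nose down in the cup. Leave the small ring, the brass doming block and the jar where they are, and let go of everything at the end.

Things in the scene. Friction and masses are not known exactly. Their poses are not given: they have to be found in the camera images.
- base_plate: round solid steel plate lying fixed on the bench, 100 mm diameter, 12 mm thick, no hole; the stack is built on its middle. Origin: centre of its underside, z up.
- support_ring: the larger of two plain steel rings, lying flat: outside diameter 60 mm, bore 44 mm, 22 mm high, about 0.22 kg. Origin: on its axis in the plane of its underside, z up along the axis.
- die: square dark steel plate, 64 x 64 mm, 12 mm thick, with a round 41 mm hole right through its middle, about 0.28 kg, lying flat. Origin: centre of its underside, z up, x and y parallel to its edges.
- cup: shallow round brass cup with a broad flange, about 0.07 kg, standing upright with its mouth up: body 32 mm diameter below the flange; flange 54 mm diameter, 6 mm thick, from 10 mm above the underside to the top at 16 mm; bore 27 mm, inner floor 2 mm above the underside. Origin: centre of its underside, z up along its axis.
- punch: solid stepped steel punch, about 0.19 kg, standing upright on its nose: nose 20 mm diameter and 18 mm high at the bottom, then a head 30 mm diameter from 18 mm to the top at 44 mm. Origin: centre of the nose's end face, z up along its axis.
- small_ring: bystander, to be left alone: the smaller steel ring, outside diameter 40 mm, bore 24 mm, 15 mm high. Origin: on its axis at its underside.
- doming_block: bystander, to be left alone: 50 mm brass cube with round hollows in its faces, 0.9 kg. Origin: centre of its underside.
- flux_jar: bystander, to be left alone: amber glass jar with a white cap, 44 mm diameter, 60 mm high. Origin: centre of its underside.

How it is judged:
By the outcome, as a careful person would: the job done as asked, in the order asked, and still so for the second after the job is handed in, with the robot touching nothing.
It also fails if it takes over 104 s, if anything falls off the work surface, if the arm or the gripper's body presses on something with over 40 N, if the wrist force passes 120 N, or if a joint passes its speed limit or range.

### The arm

A 6-joint arm with a two-finger parallel gripper is mounted at the origin on the work surface. World frame = base frame: x ahead of the robot, y to its left, z up, the work surface at z = 0. Lengths are in m, angles in rad, forces in N, time in s.
With the tool pointing down it reaches from about 0.25 to 0.725 m from the base axis. Payload 4 kg.
Tool frame: the origin (TCP) lies midway between the tips of the shut fingers; the grasp point (between the pads) lies 19 mm behind it (manip.pinch_z is the distance from the TCP to the grasp point, in m); z points along the fingers, y is the line along which they close (so a half turn about z gives the same grasp; the last joint's range is limited). The gripper opens to 85 mm and grips with 20 to 120 N. Pads are 22 mm wide; open, the fingers measure 114 mm over their backs; the gripper's body (76 mm by 85 mm) begins 54 mm behind the grasp point. The pads swing forward as they close: fully open they stand 13 mm farther back than shut.
Start: joints at [-1.178, 0.241, 0.005, 1.335, 0, 1.571], TCP at [0.191, -0.462, 0.203] pointing down, gripper open.
Joint ranges: [-2.72, 2.72], [-1.05, 1.87], [-1.09, 1.28], [-1.99, 2.15], [-1.42, 1.44], [-3.14, 3.14]. Speed limits (rad/s): [2.79, 2.79, 3.14, 3.14, 3.14, 3.14].

### API

Orientations are given as a unit quaternion [x, y, z, w].
In Python, from cell import manip gives the robot as it stands. The module is installed in compiled form; this text tells all that it offers.
- The arm moves only by the tool servo_tool, never from a script. Its argument "steps" is a list of rows, each a list of 7 numbers: the shift along the world's x, y, z in m, then the turn, a rotation vector about the world's x, y, z in degrees, then the closure, from 0 (fully open) to 1 (shut). A call has 1 to 5 rows; each row is the pose to reach, as a shift and turn from the pose commanded when the call began; what a row does not reach only later rows make up. A row lasts 1/8 s, in which the tool goes at most 62.5 mm and 10.7 degrees, less where a joint would pass 70% of its speed; a pose out of reach is approached as far as the arm can. A call with a gripper value outside its range is refused whole. The fingers move at their own pace and stop on an object; the grip force is fixed at half the most. Time passes only in rows, so rows that repeat a pose let the fingers close. It gives the time, the measured TCP pose, the force, the opening and the grip force at its end, in the units of the state.
- manip.get_obs(): the state, without advancing time (a new reading comes with each control period).
- manip.snapshot(name): name is "scene" or "side" or "wrist"; returns (picture, depth): 400x640x3 uint8, red, green, blue; 400x640 float32, m along the optical axis (not along the pixel's ray), 0 where there is no reading.
- manip.camera_model(name): a dict with "fx", "fy", "cx", "cy" (pixels), "extrinsics" (4x4, takes a point from world to camera coordinates); the wrist camera has in their place "tool_from_camera" (4x4, takes a point from camera to tool coordinates, whose origin is the TCP and whose axes are the flange's). Camera axes: x right, y down, z forward; pixel columns grow to the right and rows downward; lengths in m; the calibration is good to about 2 mm. A picture is of the moment at which its call begins: read the wrist's pose just before it. camera_model takes no time and is no camera call.
- manip.sign_off(): hands the job in; it is judged then, once.
The state is a dict: "t": time; "joints": joint angles; "qvel": joint speeds; "joint_efforts": joint torques, N m; "eef_pos": TCP position; "ee_rot": TCP orientation; "force": force on the tool from outside, world axes, zero at the start; "torque": the same for the moment, N m; "width": opening from 0.0 (shut) to 1.0 (fully open); "grasp_force": force on a finger pad.
Only numpy, scipy, OpenCV 4.12 (cv2) and the standard library are available. Lean on these libraries where they do the work, as an engineer would, in place of code of your own. Each camera call takes 0.05 s, during which the arm holds its last target. There are 200 camera calls.

## Working session

There is one attempt and no reset: what is moved stays moved. The work goes in short steps, Python scripts to look and compute and a tool call to move; the robot and the scene stay as the last step left them, time stands still between calls to the robot, and variables do not carry over. Pictures are saved under pics/ and viewed, at most 14 in all, crops included, and the job is handed in when it is done.

Besides the shell and the picture viewer there is one more tool, called after "Request:" in YAML: its name, and indented under it one key for each argument. servo_tool: Moves the arm, as the interface text tells. Its arguments: {"type":"object","properties":{"steps":{"type":"array"}},"required":["steps"]}

```bash
mkdir -p pics; cat > h.py <<'E'
from cell import manip
import numpy as np, cv2
from scipy.spatial.transform import Rotation as R
def snap(n,save=None):
    o=manip.get_obs(); im,d=manip.snapshot(n); im=np.array(im); d=np.array(d); m=manip.camera_model(n)
    if n=='wrist':
        T=np.eye(4);T[:3,:3]=R.from_quat(o['ee_rot']).as_matrix();T[:3,3]=o['eef_pos'];W=T@np.array(m['tool_from_camera'])
    else: W=np.linalg.inv(np.array(m['extrinsics']))
    if save: cv2.imwrite('pics/'+save,cv2.cvtColor(im,cv2.COLOR_RGB2BGR))
    return im,d,m,W
def cloud(d,m,W):
    v,u=np.mgrid[:d.shape[0],:d.shape[1]]
    P=np.stack([(u-m['cx'])/m['fx']*d,(v-m['cy'])/m['fy']*d,d],-1)@W[:3,:3].T+W[:3,3]
    P[d==0]=np.nan
    return P
def ray(u,v,z,m,W):
    r=W[:3,:3]@np.array([(u-m['cx'])/m['fx'],(v-m['cy'])/m['fy'],1]); return W[:3,3]+r*(z-W[2,3])/r[2]
E
python3 - <<'E'
from h import *
o=manip.get_obs();print({k:np.round(v,3) for k,v in o.items()},manip.pinch_z)
for n in('scene','side'):
    im,d,m,W=snap(n,n+'0.png'); P=cloud(d,m,W)
    print(n,W.round(3).tolist(),m['fx'])
    z=P[...,2]; mask=((z>0.006)&(z<0.075)&(np.hypot(P[...,0],P[...,1])>.2)).astype(np.uint8)
    k,l,s,c=cv2.connectedComponentsWithStats(mask)
    for i in range(1,k):
        if s[i,4]>80:
            q=P[l==i]; t=np.percentile(q[:,2],95); top=q[q[:,2]>t-.004]
            print(i,c[i].round(),s[i,4],'top',t.round(4),'ext',q.min(0).round(3),q.max(0).round(3),'topmid',((top.min(0)+top.max(0))/2).round(4),(top.max(0)-top.min(0)).round(3))
E
```

```text
{'t': np.float64(0.0), 'joints': array([-1.178,  0.241,  0.004,  1.335,  0.   ,  1.571]), 'qvel': array([ 0.001, -0.   , -0.001,  0.001,  0.001,  0.002]), 'joint_efforts': array([-2.0000e-03, -3.7232e+01,  2.5241e+01,  1.7000e-02, -0.0000e+00,
        0.0000e+00]), 'eef_pos': array([ 0.191, -0.461,  0.202]), 'ee_rot': array([ 0.981,  0.195, -0.   , -0.001]), 'force': array([-0.178, -1.337, -0.142]), 'torque': array([ 0.034, -0.062, -0.004]), 'grasp_force': np.float64(0.0), 'width': np.float64(0.996)} 0.0187
scene [[-0.358, 0.632, -0.688, 1.181], [0.934, 0.232, -0.272, 0.258], [-0.012, -0.739, -0.673, 0.678], [0.0, 0.0, 0.0, 1.0]] 413.78969041230124
2 [278.   4.] 793 top 0.055 ext [-0.93  -0.965  0.006] [-0.711 -0.542  0.067] topmid [-0.7369 -0.6209  0.0589] [0.05  0.153 0.016]
4 [566.  25.] 964 top 0.0181 ext [-1.1    0.52   0.006] [-0.799  0.679  0.02 ] topmid [-0.9462  0.5997  0.0172] [0.293 0.159 0.006]
6 [86. 82.] 4316 top 0.0718 ext [-0.337 -0.957  0.006] [ 0.595 -0.937  0.075] topmid [ 0.1265 -0.9473  0.0714] [0.865 0.016 0.007]
7 [518.  28.] 144 top 0.0702 ext [-0.765  0.386  
[... 4016 characters left out ...]
1501  0.0224] [0.24  0.146 0.006]
21 [368. 240.] 266 top 0.0164 ext [ 0.588 -0.196  0.006] [ 0.641 -0.142  0.018] topmid [ 0.6142 -0.1689  0.0151] [0.053 0.054 0.005]
23 [302. 261.] 174 top 0.0149 ext [ 0.439 -0.248  0.006] [ 0.476 -0.206  0.016] topmid [ 0.4576 -0.2262  0.0135] [0.038 0.04  0.005]
24 [376. 288.] 1442 top 0.0126 ext [ 0.558 -0.36   0.006] [ 0.657 -0.26   0.015] topmid [ 0.6077 -0.3102  0.0116] [0.099 0.099 0.006]
25 [296. 358.] 1578 top 0.0258 ext [ 0.398 -0.544  0.006] [ 0.492 -0.411  0.028] topmid [ 0.4465 -0.4775  0.025 ] [0.091 0.133 0.006]
26 [488. 362.] 3779 top 0.059 ext [ 0.665 -0.59   0.006] [ 0.824 -0.459  0.061] topmid [ 0.7441 -0.5243  0.0582] [0.159 0.13  0.006]
```

View pics/scene0.png

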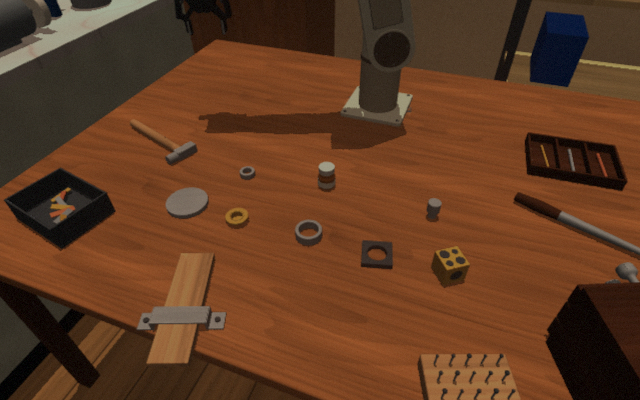

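View pics/side0.png

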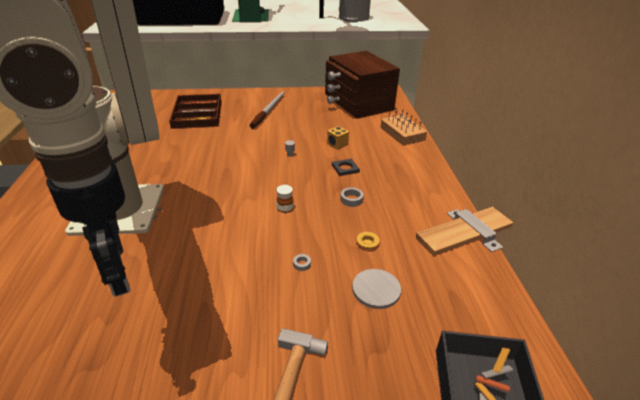

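Request:
servo_tool:
  steps:
    - [0.206,0.233,0.05,0,0,34,0]
    - [0.206,0.233,0.05,0,0,34,0]
    - [0.206,0.233,0.05,0,0,34,0]
    - [0.206,0.233,0.05,0,0,34,0]
    - [0.206,0.233,0.05,0,0,34,0]

```text
t: 0.72
eef_pos: [0.3966, -0.2291, 0.2525]
ee_rot: [0.881, 0.473, -0.0, -0.0]
force: [1.8, -1.2, 0.5]
width: 0.999
grasp_force: 0.0
```

Request:
servo_tool:
  steps:
    - [0.206,0.233,-0.05,0,0,33.5,0]
    - [0.206,0.233,-0.05,0,0,33.5,0]
    - [0.206,0.233,-0.05,0,0,33.5,0]
    - [0.206,0.233,-0.05,0,0,33.5,0]
    - [0.206,0.233,-0.05,0,0,33.5,0]

```text
t: 1.35
eef_pos: [0.601, 0.0021, 0.202]
ee_rot: [0.707, 0.707, -0.0, -0.0]
force: [0.8, -0.5, 0.5]
width: 1.002
grasp_force: 0.0
```

```bash
python3 - <<'E'
from h import *
im,d,m,W=snap('wrist','w1.png'); P=cloud(d,m,W)
o=manip.get_obs();print(o['t'],o['eef_pos'].round(4),o['ee_rot'].round(3),o['joints'].round(3)); print(np.round(m['tool_from_camera'],3))
z=P[...,2]; mask=((z>0.012)&(z<0.03)&(P[...,1]>-.05)&(P[...,1]<.05)).astype(np.uint8)
q=P[mask>0];print(len(q),q.min(0),q.max(0),(q.min(0)+q.max(0))/2,np.percentile(q[:,2],90))
E
```

```text
1.4 [0.6046 0.0086 0.1985] [ 0.705  0.709  0.001 -0.002] [0.012 0.455 0.302 1.418 0.005 1.576]
[[-0.002 -0.959 -0.285  0.073]
 [ 1.    -0.001 -0.001  0.   ]
 [ 0.    -0.285  0.959 -0.171]
 [ 0.     0.     0.     1.   ]]
1399 [ 0.41380981 -0.03771911  0.01212346] [0.63266851 0.0348803  0.02998645] [ 0.52323916 -0.0014194   0.02105495] 0.02379718943575401
```

View pics/w1.png

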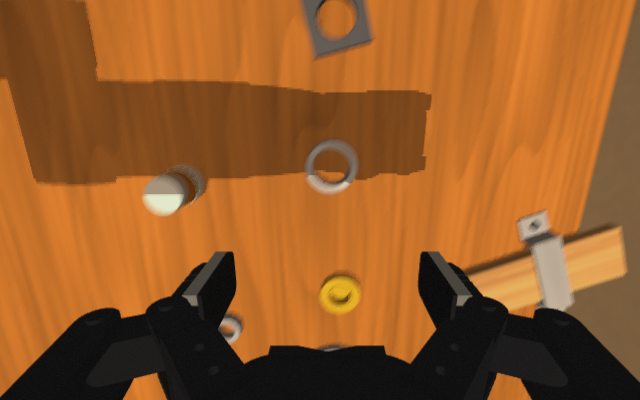

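Request:
servo_tool:
  steps:
    - [0,0,-0.05,0,0,0,0]
    - [0,0,-0.05,0,0,0,0]
    - [0,0,-0.05,0,0,0,0]

```text
t: 1.78
eef_pos: [0.6003, -0.0001, 0.154]
ee_rot: [0.707, 0.707, 0.0, 0.0]
force: [0.4, -0.7, 0.7]
width: 0.998
grasp_force: 0.0
```

```bash
cat >> h.py <<'E'
def top(c,zt,r=0.05,save=None,tol=.004):
    """points near height zt within r of c: circle fit / box in world, wrist camera"""
    im,d,m,W=snap('wrist',save); o=manip.get_obs(); P=cloud(d,m,W)
    mask=((abs(P[...,2]-zt)<tol)&(np.hypot(P[...,0]-c[0],P[...,1]-c[1])<r)).astype(np.uint8)
    k,l,s,_=cv2.connectedComponentsWithStats(mask); i=1+np.argmax(s[1:,4]); q=P[l==i]
    h=q[cv2.convexHull(q[:,:2].astype(np.float32),returnPoints=False)[:,0]]
    A=np.c_[2*h[:,:2],np.ones(len(h))]; x=np.linalg.lstsq(A,(h[:,:2]**2).sum(1),rcond=None)[0]
    print('n',len(q),'z',np.median(q[:,2]).round(4),'circle',x[:2].round(4),'r',np.sqrt(x[2]+x[0]**2+x[1]**2).round(4),'box',cv2.minAreaRect(h[:,:2].astype(np.float32)),'bbmid',((q.min(0)+q.max(0))/2).round(4))
    print('t',round(o['t'],2),'tcp',o['eef_pos'].round(4),'yaw of tool y',np.degrees(np.arctan2(*R.from_quat(o['ee_rot']).as_matrix()[[1,0],1])).round(2),'w',round(float(o['width']),3),'F',o['force'].round(1))
    return P,im,m,W
E
python3 - <<'E'
from h import *
P,im,m,W=top((.603,.004),.022)
E
```

```text
n 1287 z 0.0217 circle [0.6033 0.0053] r 0.0295 box ((0.6034405827522278, 0.005642915144562721), (0.05811211094260216, 0.059004832059144974), 88.86637115478516) bbmid [0.6034 0.0056 0.021 ]
t 1.82 tcp [ 6.012e-01 -2.000e-04  1.550e-01] yaw of tool y -0.04 w 1.001 F [-0.3  0.   0.5]
```

Request:
servo_tool:
  steps:
    - [0.003,0.005,-0.06,0,0,0,0.2]
    - [0.003,0.005,-0.095,0,0,0,0.2]
    - [0.003,0.005,-0.095,0,0,0,0.2]
    - [0.003,0.005,-0.095,0,0,0,0.2]

```text
t: 2.33
eef_pos: [0.6053, 0.005, 0.0609]
ee_rot: [0.707, 0.707, 0.002, 0.002]
force: [0.1, 0.5, 1.0]
width: 0.799
grasp_force: 0.0
```

```bash
python3 - <<'E'
from h import *
P,im,m,W=top((.603,.005),.022,save='w2.png')
t=manip.get_obs()['eef_pos']
q=P.reshape(-1,3); q=q[(abs(q[:,1]-t[1])<.012)&(abs(q[:,0]-t[0])<.06)&(abs(q[:,0]-t[0])>.03)&(q[:,2]>.03)]
for s in(-1,1):
    f=q[(q[:,0]-t[0])*s>0]; print(s,len(f),f.min(0)-t,f.max(0)-t)
    lo=f[f[:,2]<f[:,2].min()+.006]; print('tip zone',lo.min(0)-t,lo.max(0)-t)
E
```

```text
n 2476 z 0.0217 circle [0.6034 0.0053] r 0.0296 box ((0.6036832332611084, 0.005195619538426399), (0.05900563672184944, 0.05832519382238388), 88.31900024414062) bbmid [0.6036 0.0051 0.021 ]
t 2.38 tcp [0.6057 0.0051 0.0612] yaw of tool y -0.03 w 0.802 F [ 1.   0.3 -0.7]
-1 8637 [-0.05999754 -0.01197891  0.03454258] [-0.03116795  0.01199971  0.11839004]
tip zone [-0.04086256 -0.01026161  0.03454258] [-0.03416526  0.01139059  0.04052775]
1 9652 [ 0.03023961 -0.01199603  0.03441564] [0.05999366 0.01199924 0.1191383 ]
tip zone [ 0.03346585 -0.01104045  0.03441564] [0.04014979 0.01103468 0.04041549]
```

View pics/w2.png

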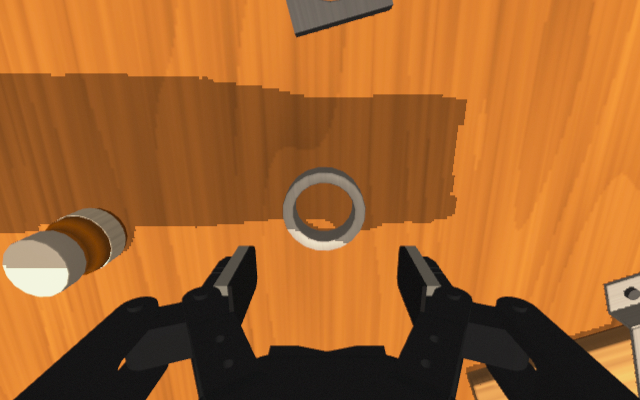

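Request:
servo_tool:
  steps:
    - [-0.001,0,-0.03,0,0,0,0.2]
    - [-0.001,0,-0.05,0,0,0,0.2]
    - [-0.001,0,-0.05,0,0,0,0.2]

```text
t: 2.75
eef_pos: [0.6023, 0.0053, 0.0085]
ee_rot: [0.707, 0.707, 0.0, 0.0]
force: [-0.8, -0.6, -0.3]
width: 0.803
grasp_force: 0.0
```

```bash
python3 - <<'E'
from h import *
P,im,m,W=top((.603,.005),.022,save='w3.png'); print(m['fx'],m['cx'],m['cy'])
t=manip.get_obs()['eef_pos']
for v in range(225,300,8): print(v,[ (P[v,u]-t).round(4).tolist() for u in (238,246,400)])
E
```

```text
n 4086 z 0.0217 circle [0.6035 0.0053] r 0.0296 box ((0.6035159826278687, 0.005476636812090874), (0.05864939093589783, 0.059087324887514114), 0.36372408270835876) bbmid [0.6035 0.0055 0.0212]
t 2.8 tcp [0.6032 0.0053 0.0095] yaw of tool y -0.01 w 0.802 F [1.1 0.1 0.1]
311.2911608404741 326.6649371612217 198.8149690037859
225 [[-0.0554, 0.0025, -0.0093], [-0.0507, 0.0021, -0.0102], [0.0446, 0.0023, -0.0093]]
233 [[-0.0559, -0.003, -0.0095], [-0.0506, -0.0026, -0.0086], [0.0449, -0.0031, -0.0093]]
241 [[-0.0562, -0.0082, -0.0092], [-0.0514, -0.0084, -0.0096], [0.0452, -0.0083, -0.0091]]
249 [[-0.0404, 0.0114, 0.043], [-0.0372, 0.0106, 0.0414], [0.0334, 0.0088, 0.038]]
257 [[-0.0383, 0.0113, 0.0506], [-0.0347, 0.0116, 0.0511], [0.0334, 0.0053, 0.0391]]
265 [[-0.0365, 0.0111, 0.0571], [-0.0351, 0.0076, 0.0508], [0.0335, 0.0016, 0.0399]]
273 [[-0.035, 0.0107, 0.0628], [-0.0349, 0.0047, 0.0524], [0.0335, -0.002, 0.0409]]
281 [[-0.0349, 0.0079, 0.064], [-0.0348, 0.0018, 0.0539], [0.0333, -0.0051, 0.0428]]
289 [[-0.0348, 0.0052, 0.0652], [-0.0348, -0.0016, 0.0547], [0.0335, -0.0091, 0.0431]]
297 [[-0.035, 0.0019, 0.0655], [-0.0348, -0.0048, 0.0557], [0.048, -0.0491, -0.0096]]
```

View pics/w3.png

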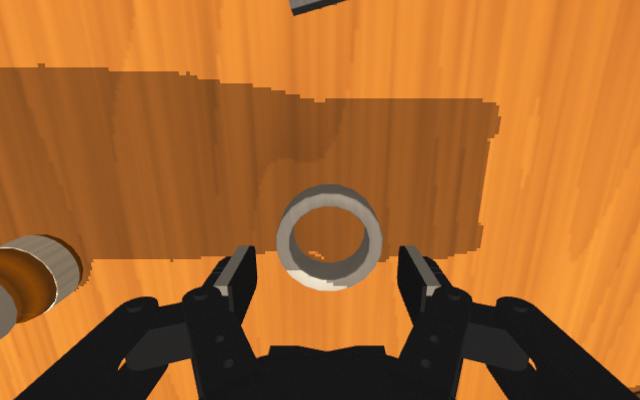

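Request:
servo_tool:
  steps:
    - [0,0,-0.008,0,0,0,0.2]
    - [0,0,-0.015,0,0,0,0.2]
    - [0,0,-0.015,0,0,0,0.2]

```text
t: 3.18
eef_pos: [0.6016, 0.0054, -0.0077]
ee_rot: [0.707, 0.707, -0.0, -0.0]
force: [-0.4, -0.6, -0.3]
width: 0.798
grasp_force: 0.0
```

Request:
servo_tool:
  steps:
    - [0,0,-0.003,0,0,0,0.2]
    - [0,0,-0.005,0,0,0,0.2]
    - [0,0,-0.005,0,0,0,0.2]

```text
t: 3.55
eef_pos: [0.602, 0.0054, -0.0124]
ee_rot: [0.707, 0.707, -0.0, -0.0]
force: [0.8, 0.1, 0.4]
width: 0.804
grasp_force: 0.0
```

```bash
python3 - <<'E'
from h import *
P,im,m,W=top((.603,.005),.022,save='w4.png')
t=manip.get_obs()['eef_pos']
for v in range(249,275,8): print(v,[ (P[v,u]).round(4).tolist() for u in (238,246,400)])
E
```

```text
n 5223 z 0.0217 circle [0.6036 0.0051] r 0.0297 box ((0.6034986972808838, 0.005141369998455048), (0.059186168015003204, 0.05897018685936928), 70.52732849121094) bbmid [0.6037 0.0049 0.021 ]
t 3.6 tcp [ 0.6021  0.0054 -0.0123] yaw of tool y 0.01 w 0.797 F [0.5 0.4 0.3]
249 [[0.5624, 0.0165, 0.0311], [0.5662, 0.0168, 0.0318], [0.6364, 0.014, 0.0261]]
257 [[0.5647, 0.0169, 0.0396], [0.5678, 0.0163, 0.0384], [0.6363, 0.0108, 0.0278]]
265 [[0.5669, 0.0173, 0.0473], [0.5682, 0.0139, 0.041], [0.6362, 0.0072, 0.0289]]
273 [[0.5681, 0.0165, 0.052], [0.5678, 0.0097, 0.0403], [0.6366, 0.0028, 0.0284]]
```

View pics/w4.png

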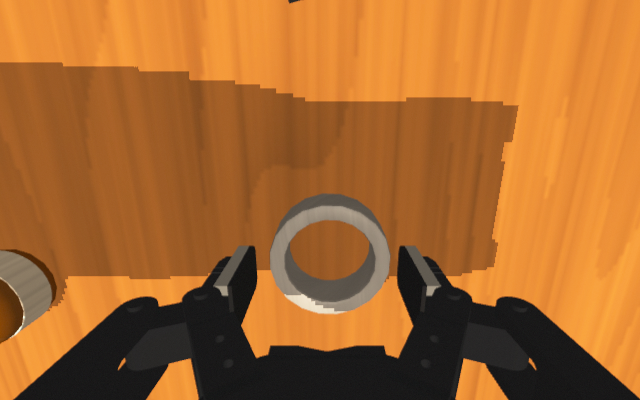

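Request:
servo_tool:
  steps:
    - [0.0015,0,-0.006,0,0,0,0.2]
    - [0.0015,0,-0.012,0,0,0,0.2]
    - [0.0015,0,-0.016,0,0,0,0.2]
    - [0.0015,0,-0.016,0,0,0,0.2]

```text
t: 4.1
eef_pos: [0.603, 0.0054, -0.0289]
ee_rot: [0.707, 0.707, -0.0, -0.0]
force: [0.3, -0.6, -0.2]
width: 0.798
grasp_force: 0.0
```

Request:
servo_tool:
  steps:
    - [0,0,0,0,0,0,0.5]
    - [0,0,0,0,0,0,0.5]
    - [0,0,0,0,0,0,0.5]
    - [0,0,0,0,0,0,0.5]

```text
t: 4.6
eef_pos: [0.604, 0.0054, -0.0276]
ee_rot: [0.707, 0.707, 0.0, 0.0]
force: [-0.5, 0.7, 3.8]
width: 0.68
grasp_force: 64.7
```

```bash
cat >> h.py <<'E'
def tips(P,lim=.05,h0=.015):
    """lowest finger points relative to the TCP, in tool-yawed axes"""
    o=manip.get_obs(); t=o['eef_pos']; M=R.from_quat(o['ee_rot']).as_matrix()
    q=(P.reshape(-1,3)-t); a=q@M[:,1]; b=q@M[:,0]
    for s in(-1,1):
        k=(a*s>.005)&(a*s<lim)&(abs(b)<.011)&(q[:,2]>h0)&(q[:,2]<.07); f=q[k]
        if len(f): print('finger',s,'low z',f[:,2].min().round(4),'world',(t[2]+f[:,2].min()).round(4),'inner',np.abs(a[k]).min().round(4))
E
python3 - <<'E'
from h import *
P,im,m,W=top((.603,.005),.022); tips(P)
E
```

```text
n 7059 z 0.0218 circle [0.6057 0.0063] r 0.0327 box ((0.6014478802680969, 0.008748915046453476), (0.061922814697027206, 0.06738780438899994), 51.83651351928711) bbmid [0.6043 0.005  0.022 ]
t 4.65 tcp [ 0.604   0.0054 -0.0277] yaw of tool y 0.01 w 0.677 F [-0.1 -0.1  4.7]
finger -1 low z 0.0258 world -0.0019 inner 0.005
finger 1 low z 0.0259 world -0.0017 inner 0.005
```

Request:
servo_tool:
  steps:
    - [0,0,0.05,0,0,0,0.5]
    - [0,0,0.1,0,0,0,0.5]
    - [0.005,-0.06,0.1,0,0,0,0.5]
    - [0.005,-0.12,0.1,0,0,0,0.5]
    - [0.005,-0.18,0.1,0,0,0,0.5]

```text
t: 5.28
eef_pos: [0.6081, -0.1758, 0.0709]
ee_rot: [0.707, 0.707, -0.0, -0.001]
force: [0.8, -0.1, -1.5]
width: 0.675
grasp_force: 65.3
```

Request:
servo_tool:
  steps:
    - [0,-0.06,0,0,0,0,0.5]
    - [0,-0.115,0,0,0,0,0.5]
    - [0,-0.134,0,0,0,0,0.5]
    - [0,-0.134,0,0,0,0,0.5]
    - [0,-0.134,0,0,0,0,0.5]

```text
t: 5.9
eef_pos: [0.6085, -0.3066, 0.0711]
ee_rot: [0.706, 0.708, 0.0, -0.001]
force: [-0.6, -0.4, -1.5]
width: 0.672
grasp_force: 65.3
```

```bash
python3 - <<'E'
from h import *
P,im,m,W=top((.609,-.309),.012,.07,save='w5.png',tol=.0035); tips(P); print(manip.get_obs()['joints'].round(2),manip.get_obs()['grasp_force'])
E
```

```text
n 7288 z 0.0119 circle [ 0.609  -0.3088] r 0.0496 box ((0.6090256571769714, -0.2951585054397583), (0.09937253594398499, 0.07213599979877472), 0.14885179698467255) bbmid [ 0.6091 -0.2952  0.0113]
t 5.95 tcp [ 0.6087 -0.3064  0.0714] yaw of tool y 0.14 w 0.675 F [-0.7 -0.6 -1.1]
finger -1 low z 0.0291 world 0.1006 inner 0.0192
finger 1 low z 0.0285 world 0.1 inner 0.0189
[-0.47  0.68  0.35  1.24  0.    1.1 ] 65.27854766696692
```

View pics/w5.png

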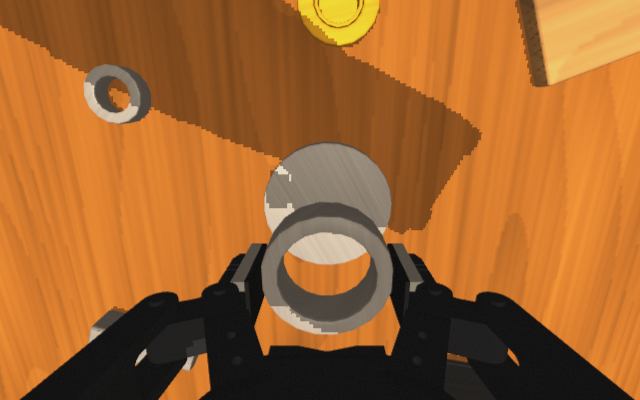

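Request:
servo_tool:
  steps:
    - [0.0005,-0.0025,-0.04,0,0,0,0.5]
    - [0.0005,-0.0025,-0.07,0,0,0,0.5]
    - [0.0005,-0.0025,-0.083,0,0,0,0.5]
    - [0.0005,-0.0025,-0.083,0,0,0,0.5]
    - [0.0005,-0.0025,-0.085,0,0,0,0.5]

```text
t: 6.58
eef_pos: [0.6107, -0.3113, -0.0113]
ee_rot: [0.707, 0.707, 0.001, 0.002]
force: [0.2, -0.3, -1.2]
width: 0.675
grasp_force: 65.3
```

Request:
servo_tool:
  steps:
    - [0,0,-0.0015,0,0,0,0.5]
    - [0,0,-0.0015,0,0,0,0.5]

```text
t: 6.82
eef_pos: [0.6095, -0.3114, -0.0139]
ee_rot: [0.707, 0.707, 0.0, 0.001]
force: [0.5, 0.3, -2.1]
width: 0.677
grasp_force: 65.3
```

Request:
servo_tool:
  steps:
    - [0,0.0022,-0.001,0,0,0,0.5]
    - [0,0.0022,-0.002,0,0,0,0.5]
    - [0,0.0022,-0.002,0,0,0,0.5]

```text
t: 7.2
eef_pos: [0.6093, -0.3088, -0.0156]
ee_rot: [0.707, 0.707, 0.0, 0.0]
force: [-1.4, 1.4, 4.7]
width: 0.674
grasp_force: 65.8
```

Request:
servo_tool:
  steps:
    - [0,0,0,0,0,0,0.1]
    - [0,0,0,0,0,0,0.1]
    - [0,0,0.05,0,0,0,0.1]
    - [0,0,0.1,0,0,0,0.1]
    - [0,0,0.1,0,0,0,0.1]

```text
t: 7.82
eef_pos: [0.6129, -0.3109, 0.0894]
ee_rot: [0.707, 0.707, 0.002, 0.005]
force: [0.4, -0.0, 0.2]
width: 0.903
grasp_force: 0.0
```

```bash
python3 - <<'E'
from h import *
P,im,m,W=top((.609,-.309),.034); top((.609,-.309),.012,.07,tol=.0035)
E
```

```text
n 2191 z 0.0338 circle [ 0.6095 -0.309 ] r 0.0296 box ((0.6095738410949707, -0.30902159214019775), (0.05861799418926239, 0.05910751223564148), 51.47710037231445) bbmid [ 0.6096 -0.3091  0.0333]
t 7.88 tcp [ 0.6111 -0.31    0.0863] yaw of tool y 0.0 w 0.9 F [-0.1 -0.  -0.3]
n 6184 z 0.0119 circle [ 0.609  -0.3088] r 0.0496 box ((0.6089184880256653, -0.3087334930896759), (0.09892183542251587, 0.09880276024341583), 60.217872619628906) bbmid [ 0.609  -0.3089  0.012 ]
t 7.92 tcp [ 0.6096 -0.3092  0.084 ] yaw of tool y 0.0 w 0.902 F [-1.2  0.7 -0.5]
```

Request:
servo_tool:
  steps:
    - [0,0.06,0,0,0,0,0.1]
    - [0,0.12,0,0,0,0,0.1]
    - [0,0.18,0,0,0,0,0.1]
    - [0,0.24,0,0,0,0,0.1]
    - [0,0.3,0,0,0,0,0.1]

```text
t: 8.55
eef_pos: [0.6074, -0.0071, 0.0811]
ee_rot: [0.707, 0.707, -0.001, -0.001]
force: [0.9, -0.2, -0.2]
width: 0.897
grasp_force: 0.0
```

Request:
servo_tool:
  steps:
    - [0,0.06,0.03,0,0,0,0.1]
    - [0,0.12,0.03,0,0,0,0.1]
    - [0,0.17,0.03,0,0,0,0.1]
    - [0,0.17,0.03,0,0,0,0.1]
    - [0,0.17,0.03,0,0,0,0.1]

```text
t: 9.18
eef_pos: [0.6079, 0.1606, 0.1114]
ee_rot: [0.707, 0.707, -0.002, -0.001]
force: [0.6, -0.3, 0.1]
width: 0.902
grasp_force: 0.0
```

```bash
python3 - <<'E'
from h import *
P,im,m,W=top((.608,.161),.012,.06,save='w6.png')
E
```

```text
n 3441 z 0.0119 circle [0.608 0.162] r 0.0411 box ((0.6078553199768066, 0.16144472360610962), (0.0641009658575058, 0.06473277509212494), 14.829504013061523) bbmid [0.608  0.1616 0.0115]
t 9.22 tcp [0.6083 0.1599 0.1118] yaw of tool y -0.05 w 0.9 F [-0.2 -0.6 -0.5]
```

View pics/w6.png

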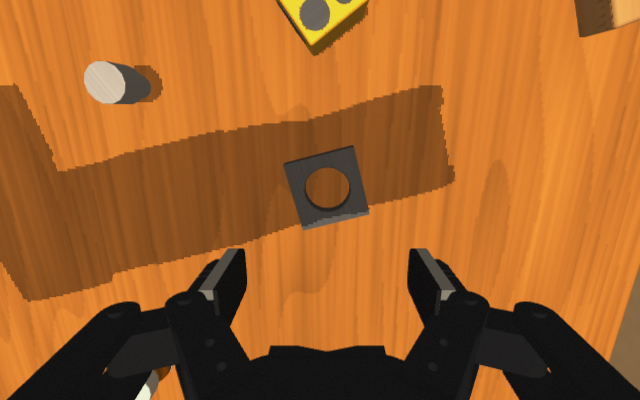

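Request:
servo_tool:
  steps:
    - [0,0.0015,-0.03,0,0,10,0.1]
    - [0,0.0015,-0.06,0,0,14.8,0.1]
    - [0,0.0015,-0.1,0,0,14.8,0.1]
    - [0,0.0015,-0.12,0,0,14.8,0.1]
    - [0,0.0015,-0.12,0,0,14.8,0.1]

```text
t: 9.85
eef_pos: [0.607, 0.16, -0.0092]
ee_rot: [0.611, 0.791, -0.002, -0.002]
force: [-0.2, -0.6, -0.5]
width: 0.9
grasp_force: 0.0
```

```bash
python3 - <<'E'
from h import *
P,im,m,W=top((.608,.161),.012,.06); tips(P)
E
```

```text
n 9815 z 0.0119 circle [0.6091 0.1623] r 0.0403 box ((0.6080365180969238, 0.16125667095184326), (0.06445930898189545, 0.06528951227664948), 14.875126838684082) bbmid [0.6079 0.1616 0.0112]
t 9.9 tcp [ 0.6085  0.1607 -0.0075] yaw of tool y 14.67 w 0.897 F [ 0.4 -0.4  0.4]
finger -1 low z 0.0151 world 0.0076 inner 0.0164
finger 1 low z 0.0151 world 0.0076 inner 0.0162
```

Request:
servo_tool:
  steps:
    - [0,0.001,-0.012,0,0,0.2,0.1]
    - [0,0.001,-0.018,0,0,0.2,0.1]
    - [0,0.001,-0.018,0,0,0.2,0.1]

```text
t: 10.28
eef_pos: [0.6087, 0.1635, -0.0251]
ee_rot: [0.609, 0.793, -0.0, -0.0]
force: [-1.0, -0.4, -0.4]
width: 0.901
grasp_force: 0.0
```

Request:
servo_tool:
  steps:
    - [0,0,0,0,0,0,0.5]
    - [0,0,0,0,0,0,0.5]
    - [0,0,0,0,0,0,0.5]
    - [0,0,0,0,0,0,0.5]

```text
t: 10.78
eef_pos: [0.6093, 0.1638, -0.0233]
ee_rot: [0.609, 0.793, 0.0, 0.0]
force: [-2.0, -1.1, 5.6]
width: 0.708
grasp_force: 63.6
```

Request:
servo_tool:
  steps:
    - [0,0,0.05,0,0,0,0.5]
    - [0,0,0.11,0,0,-5,0.5]
    - [0,-0.06,0.11,0,0,-14.8,0.5]
    - [0,-0.12,0.11,0,0,-14.8,0.5]
    - [0,-0.18,0.11,0,0,-14.8,0.5]

```text
t: 11.4
eef_pos: [0.6088, -0.0177, 0.0852]
ee_rot: [0.705, 0.709, 0.0, 0.0]
force: [0.5, -1.0, -2.6]
width: 0.702
grasp_force: 65.2
```

Request:
servo_tool:
  steps:
    - [0,-0.06,0,0,0,0,0.5]
    - [0,-0.12,0,0,0,0,0.5]
    - [0,-0.18,0,0,0,0,0.5]
    - [0,-0.24,0,0,0,0,0.5]
    - [0,-0.29,0,0,0,0,0.5]

```text
t: 12.02
eef_pos: [0.6085, -0.3087, 0.0848]
ee_rot: [0.706, 0.708, -0.0, -0.0]
force: [0.7, 1.5, -2.8]
width: 0.695
grasp_force: 65.2
```

Request:
servo_tool:
  steps:
    - [0,0,0,0,0,0,0.5]
    - [0,0,0,0,0,0,0.5]
    - [0,0,0,0,0,0,0.5]

```text
t: 12.4
eef_pos: [0.6092, -0.3048, 0.0851]
ee_rot: [0.705, 0.709, -0.0, -0.001]
force: [0.4, 0.0, -2.4]
width: 0.701
grasp_force: 65.3
```

```bash
python3 - <<'E'
from h import *
P,im,m,W=top((.609,-.31),.034,.045,save='w7.png')
t=manip.get_obs()['eef_pos']
q=P.reshape(-1,3)-t; f=q[(np.hypot(q[:,0],q[:,1])<.031)&(q[:,2]>.02)&(q[:,2]<.055)]
print(len(f),np.percentile(f[:,2],[5,50,95]).round(4),f.min(0),f.max(0))
top((.609,-.31),t[2]+np.median(f[:,2]),.046)
E
```

```text
n 775 z 0.0338 circle [ 0.6094 -0.3091] r 0.0295 box ((0.6095336675643921, -0.2877192199230194), (0.016067076474428177, 0.052617575973272324), 89.82005310058594) bbmid [ 0.6095 -0.2878  0.0331]
t 12.45 tcp [ 0.6094 -0.3047  0.0853] yaw of tool y 0.33 w 0.703 F [-0.9  0.4 -2.9]
8549 [0.0268 0.0348 0.0431] [-0.03022432 -0.03082455  0.02146378] [0.03026655 0.03057596 0.05499856]
n 11112 z 0.1203 circle [ 0.6095 -0.3071] r 0.0422 box ((0.6088973879814148, -0.30660343170166016), (0.06564556062221527, 0.06549360603094101), 89.97638702392578) bbmid [ 0.6089 -0.3066  0.1201]
t 12.5 tcp [ 0.6094 -0.3048  0.0854] yaw of tool y 0.33 w 0.701 F [ 0.9  0.3 -1.5]
```

View pics/w7.png

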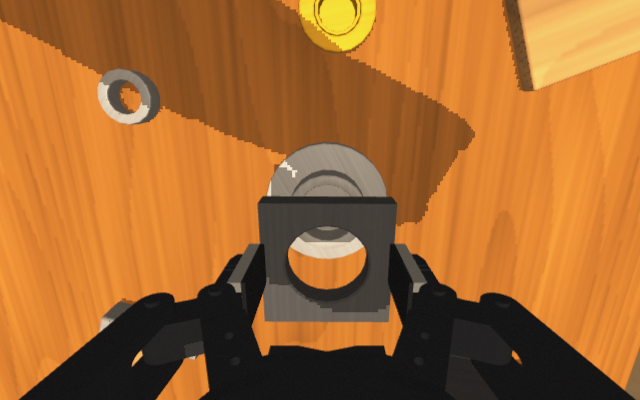

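Request:
servo_tool:
  steps:
    - [0.0005,-0.0023,-0.04,0,0,-0.3,0.5]
    - [0.0005,-0.0023,-0.066,0,0,-0.3,0.5]
    - [0.0005,-0.0023,-0.07,0,0,-0.3,0.5]
    - [0.0005,-0.0023,-0.072,0,0,-0.3,0.5]
    - [0.0005,-0.0023,-0.072,0,0,-0.3,0.5]

```text
t: 13.12
eef_pos: [0.6108, -0.309, 0.015]
ee_rot: [0.708, 0.707, 0.0, 0.001]
force: [0.4, 0.1, -1.7]
width: 0.699
grasp_force: 65.5
```

```bash
python3 - <<'E'
from h import *
P,im,m,W=top((.609,-.309),.048,.046)
E
```

```text
n 11425 z 0.05 circle [ 0.6118 -0.3089] r 0.0415 box ((0.6109788417816162, -0.3108055591583252), (0.06553080677986145, 0.06436420232057571), 89.6697769165039) bbmid [ 0.611  -0.3107  0.048 ]
t 13.18 tcp [ 0.6108 -0.3091  0.0151] yaw of tool y -0.08 w 0.697 F [ 0.1  0.  -2.5]
```

Request:
servo_tool:
  steps:
    - [-0.0013,0.0016,-0.001,0,0,0,0.5]
    - [-0.0013,0.0016,-0.002,0,0,0,0.5]
    - [-0.0013,0.0016,-0.003,0,0,0,0.5]

```text
t: 13.55
eef_pos: [0.6084, -0.3071, 0.0108]
ee_rot: [0.708, 0.707, 0.0, 0.0]
force: [-1.7, 1.9, 4.1]
width: 0.697
grasp_force: 66.9
```

```bash
python3 - <<'E'
from h import *
P,im,m,W=top((.609,-.309),.047,.046)
E
```

```text
n 11081 z 0.046 circle [ 0.6086 -0.3069] r 0.0424 box ((0.6083418130874634, -0.30905309319496155), (0.0653671994805336, 0.07274222373962402), 89.21070098876953) bbmid [ 0.6085 -0.3088  0.047 ]
t 13.6 tcp [ 0.6084 -0.3071  0.0108] yaw of tool y -0.1 w 0.697 F [-1.6  0.9  0.1]
```

Request:
servo_tool:
  steps:
    - [0.0008,0,0,0,0,0,0.1]
    - [0.0008,0,0,0,0,0,0.1]
    - [0.0008,0,0.03,0,0,0,0.1]
    - [0.0008,0,0.08,0,0,0,0.1]
    - [0.0008,0,0.08,0,0,0,0.1]

```text
t: 14.22
eef_pos: [0.6129, -0.309, 0.0965]
ee_rot: [0.708, 0.707, 0.002, 0.005]
force: [0.6, 0.2, 0.2]
width: 0.904
grasp_force: 0.0
```

```bash
cat >> h.py <<'E'
def hole(P,m,W,c,zt,r):
    """centre of the opening in the top face at height zt, by casting its rim's pixels onto that plane"""
    mk=((abs(P[...,2]-zt)<.003)&(np.hypot(P[...,0]-c[0],P[...,1]-c[1])<r)).astype(np.uint8)
    cs,hi=cv2.findContours(mk,cv2.RETR_CCOMP,cv2.CHAIN_APPROX_NONE)
    cand=[k for k,hh in zip(cs,hi[0]) if hh[3]>=0]; k=max(cand,key=cv2.contourArea)[:,0]
    q=np.array([ray(u,v,zt,m,W)[:2] for u,v in k]); (x,y),rr=cv2.minEnclosingCircle(q.astype(np.float32)); print('hole',np.round([x,y,rr],4))
E
python3 - <<'E'
from h import *
P,im,m,W=top((.609,-.309),.046,.05); hole(P,m,W,(.609,-.309),.046,.05)
top((.609,-.309),.012,.07,tol=.0035)
E
```

```text
n 4914 z 0.0459 circle [ 0.6098 -0.3079] r 0.0413 box ((0.6085707545280457, -0.30862635374069214), (0.0640193521976471, 0.06422009319067001), 89.56645202636719) bbmid [ 0.6086 -0.3086  0.045 ]
t 14.28 tcp [ 0.6112 -0.3082  0.0937] yaw of tool y -0.1 w 0.899 F [ 0.4 -0.5  0.1]
hole [ 0.6082 -0.3087  0.0214]
n 3384 z 0.0119 circle [ 0.609  -0.3087] r 0.0495 box ((0.6091751456260681, -0.30022111535072327), (0.08168439567089081, 0.09913424402475357), 88.69849395751953) bbmid [ 0.6089 -0.3006  0.0118]
t 14.32 tcp [ 0.6098 -0.3075  0.0915] yaw of tool y -0.09 w 0.897 F [-0.7  0.3 -0.7]
```

Request:
servo_tool:
  steps:
    - [0.006,0.06,0,0,0,0,0.1]
    - [0.006,0.12,0,0,0,0,0.1]
    - [0.006,0.141,0,0,0,0,0.15]
    - [0.006,0.141,0,0,0,0,0.25]
    - [0.006,0.141,0,0,0,0,0.25]

```text
t: 14.95
eef_pos: [0.6149, -0.1674, 0.0897]
ee_rot: [0.708, 0.706, -0.0, -0.0]
force: [0.0, -0.4, -0.2]
width: 0.744
grasp_force: 0.0
```

```bash
python3 - <<'E'
from h import *
P,im,m,W=top((.616,-.168),.016,.04); hole(P,m,W,(.616,-.168),.016,.04);tips(P)
E
```

```text
n 2411 z 0.0158 circle [ 0.6154 -0.1678] r 0.0266 box ((0.6153551936149597, -0.1677139550447464), (0.053288236260414124, 0.0523497499525547), 30.226667404174805) bbmid [ 0.6153 -0.1681  0.0153]
t 15.0 tcp [ 0.615  -0.1677  0.0899] yaw of tool y -0.2 w 0.748 F [0.4 0.7 0.2]
hole [ 0.6157 -0.1676  0.014 ]
finger -1 low z 0.0336 world 0.1234 inner 0.0314
finger 1 low z 0.0336 world 0.1235 inner 0.0317
```

Request:
servo_tool:
  steps:
    - [0.0005,0,-0.04,0,0,0,0.25]
    - [0.0005,0,-0.08,0,0,0,0.25]
    - [0.0005,0,-0.105,0,0,0,0.25]
    - [0.0005,0,-0.111,0,0,0,0.25]
    - [0.0005,0,-0.111,0,0,0,0.25]

```text
t: 15.62
eef_pos: [0.6158, -0.1673, -0.0206]
ee_rot: [0.708, 0.706, 0.0, 0.0]
force: [0.7, 0.1, 0.5]
width: 0.751
grasp_force: 0.0
```

```bash
python3 - <<'E'
from h import *
P,im,m,W=top((.616,-.168),.016,.04,save='w8.png'); 
o=manip.get_obs();t=o['eef_pos'];q=P.reshape(-1,3)-t
for s in (-1,1):
    f=q[(q[:,0]*s>.029)&(q[:,0]*s<.034)&(abs(q[:,1])<.011)&(q[:,2]>-.2)]; print(np.histogram(f[:,2],np.arange(.016,.07,.003))[0])
E
```

```text
n 6785 z 0.0158 circle [ 0.6157 -0.168 ] r 0.0267 box ((0.6156206130981445, -0.16788561642169952), (0.05350007489323616, 0.05279039219021797), 71.67698669433594) bbmid [ 0.6156 -0.1679  0.0152]
t 15.68 tcp [ 0.6165 -0.1672 -0.0197] yaw of tool y -0.16 w 0.749 F [ 0.1 -0.1 -0.9]
[ 43 283   0   0   0   5  50  67  68  74  79  76  86  89 105  99 117]
[ 47 312   0   0   0   7  52  72  72  82  76  89 101  92 114 120 123]
```

View pics/w8.png

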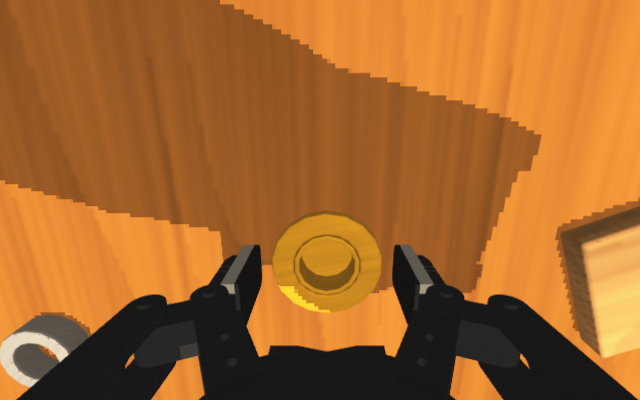

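Request:
servo_tool:
  steps:
    - [0,0,0,0,0,0,0.55]
    - [0,0,0,0,0,0,0.55]
    - [0,0,0,0,0,0,0.55]
    - [0,0,0,0,0,0,0.55]

```text
t: 16.18
eef_pos: [0.6171, -0.167, -0.0179]
ee_rot: [0.708, 0.706, 0.001, 0.002]
force: [-2.1, -0.1, 5.2]
width: 0.581
grasp_force: 61.2
```

Request:
servo_tool:
  steps:
    - [0,0,0.04,0,0,0,0.55]
    - [0,0,0.1,0,0,0,0.55]
    - [-0.007,-0.06,0.1,0,0,0,0.55]
    - [-0.007,-0.12,0.1,0,0,0,0.55]
    - [-0.007,-0.141,0.1,0,0,0,0.55]

```text
t: 16.8
eef_pos: [0.6086, -0.3109, 0.0807]
ee_rot: [0.709, 0.705, 0.0, 0.002]
force: [-0.5, 0.3, -0.7]
width: 0.576
grasp_force: 62.1
```

Request:
servo_tool:
  steps:
    - [0,0,0,0,0,0,0.55]
    - [0,0,0,0,0,0,0.55]
    - [0,0,0,0,0,0,0.55]

```text
t: 17.18
eef_pos: [0.609, -0.3052, 0.0794]
ee_rot: [0.707, 0.707, 0.0, -0.0]
force: [0.3, -0.1, -0.3]
width: 0.577
grasp_force: 62.1
```

```bash
python3 - <<'E'
from h import *
t=manip.get_obs()['eef_pos']
P,im,m,W=top(t,t[2]+.0358,.03,save='w9.png'); hole(P,m,W,t,t[2]+.0358,.035)
E
```

```text
n 6320 z 0.113 circle [ 0.6093 -0.3057] r 0.0273 box ((0.6108748316764832, -0.3059753179550171), (0.05493161454796791, 0.05365024134516716), 8.523842811584473) bbmid [ 0.6091 -0.3063  0.1152]
t 17.23 tcp [ 0.609  -0.3053  0.0794] yaw of tool y 0.04 w 0.577 F [ 0.3 -1.1 -0.4]
hole [ 0.609  -0.3053  0.014 ]
```

View pics/w9.png

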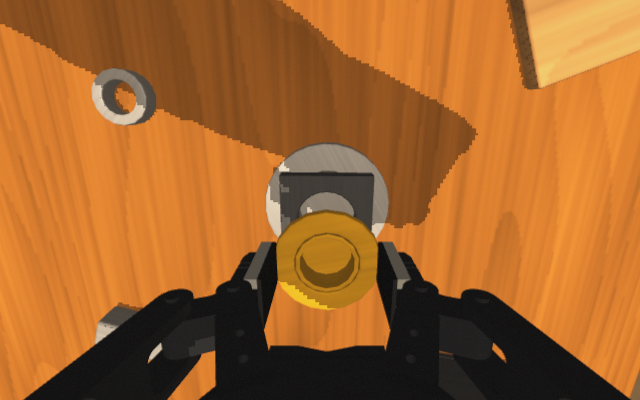

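Request:
servo_tool:
  steps:
    - [-0.001,-0.0025,-0.03,0,0,0,0.55]
    - [-0.001,-0.0025,-0.045,0,0,0,0.55]
    - [-0.001,-0.0025,-0.045,0,0,0,0.55]
    - [-0.001,-0.0025,-0.045,0,0,0,0.55]

```text
t: 17.73
eef_pos: [0.6082, -0.3096, 0.0351]
ee_rot: [0.708, 0.707, 0.0, 0.001]
force: [0.5, -0.5, -0.5]
width: 0.577
grasp_force: 62.1
```

```bash
python3 - <<'E'
from h import *
t=manip.get_obs()['eef_pos']
P,im,m,W=top(t,t[2]+.0338,.028); hole(P,m,W,t,t[2]+.0338,.035)
E
```

```text
n 6491 z 0.0687 circle [ 0.6083 -0.3105] r 0.0268 box ((0.6077878475189209, -0.3104591965675354), (0.05326417088508606, 0.05117928981781006), 87.42713928222656) bbmid [ 0.6083 -0.3105  0.0689]
t 17.77 tcp [ 0.6085 -0.3098  0.0355] yaw of tool y -0.08 w 0.577 F [0.2 0.2 0. ]
hole [ 0.6082 -0.31    0.0136]
```

Request:
servo_tool:
  steps:
    - [0,0.0013,-0.006,0,0,0,0.55]
    - [0,0.0013,-0.012,0,0,0,0.55]
    - [0,0.0013,-0.016,0,0,0,0.55]
    - [0,0.0013,-0.016,0,0,0,0.55]

```text
t: 18.27
eef_pos: [0.6074, -0.3083, 0.0183]
ee_rot: [0.708, 0.707, -0.0, -0.0]
force: [-1.5, 0.8, 0.6]
width: 0.574
grasp_force: 62.4
```

Request:
servo_tool:
  steps:
    - [0.0005,0,0,0,0,0,0.2]
    - [0.0005,0,0,0,0,0,0.2]
    - [0.0005,0,0.03,0,0,0,0.2]
    - [0.0005,0,0.08,0,0,0,0.2]
    - [0.0005,0,0.08,0,0,0,0.2]

```text
t: 18.9
eef_pos: [0.6116, -0.3101, 0.1042]
ee_rot: [0.708, 0.707, 0.002, 0.005]
force: [-0.9, 0.1, 0.4]
width: 0.799
grasp_force: 0.0
```

```bash
python3 - <<'E'
from h import *
P,im,m,W=top((.609,-.309),.052,.04,save='w10.png',tol=.003); hole(P,m,W,(.609,-.309),.052,.04)
top((.609,-.309),.046,.05,tol=.003)
E
```

```text
n 2816 z 0.0518 circle [ 0.6076 -0.3093] r 0.0265 box ((0.6079158186912537, -0.30918845534324646), (0.05241036042571068, 0.05319301411509514), 41.73670959472656) bbmid [ 0.6076 -0.3092  0.0514]
t 18.95 tcp [ 0.6101 -0.3093  0.1014] yaw of tool y -0.09 w 0.8 F [ 0.1 -0.4 -2. ]
hole [ 0.6077 -0.3086  0.0141]
n 2967 z 0.0459 circle [ 0.6086 -0.3075] r 0.042 box ((0.608534574508667, -0.30897945165634155), (0.06503598392009735, 0.0642254427075386), 89.58333587646484) bbmid [ 0.6086 -0.3089  0.0459]
t 19.0 tcp [ 0.6087 -0.3086  0.0992] yaw of tool y -0.1 w 0.797 F [-0.7 -0.5 -0.4]
```

View pics/w10.png

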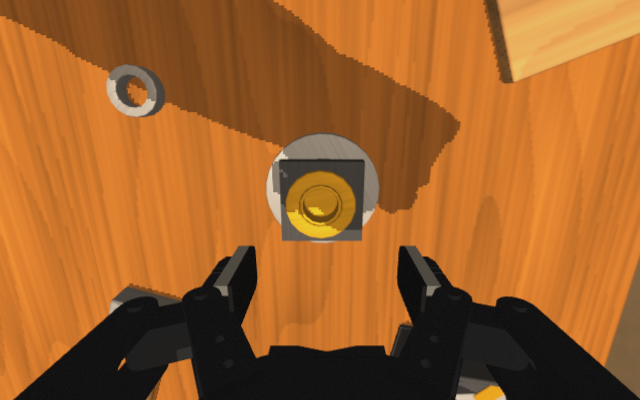

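Request:
servo_tool:
  steps:
    - [-0.017,0.058,0.02,0,0,0,0.3]
    - [-0.034,0.116,0.02,0,0,0,0.4]
    - [-0.051,0.174,0.02,0,0,0,0.4]
    - [-0.068,0.232,0.02,0,0,0,0.4]
    - [-0.085,0.29,0.02,0,0,0,0.4]

```text
t: 19.62
eef_pos: [0.5211, -0.0165, 0.1167]
ee_rot: [0.708, 0.706, -0.001, -0.001]
force: [1.3, 1.1, 0.4]
width: 0.598
grasp_force: 0.0
```

Request:
servo_tool:
  steps:
    - [-0.016,0.058,0,0,0,0,0.4]
    - [-0.032,0.116,0,0,0,0,0.4]
    - [-0.048,0.174,0,0,0,0,0.4]
    - [-0.064,0.232,0,0,0,0,0.4]
    - [-0.076,0.268,0,0,0,0,0.4]

```text
t: 20.25
eef_pos: [0.445, 0.2516, 0.1167]
ee_rot: [0.707, 0.707, -0.001, -0.0]
force: [-0.1, -0.4, -0.3]
width: 0.602
grasp_force: 0.0
```

Request:
servo_tool:
  steps:
    - [0,0,-0.01,0,0,0,0.4]
    - [0,0,-0.01,0,0,0,0.4]
    - [0,0,-0.01,0,0,0,0.4]

```text
t: 20.62
eef_pos: [0.4471, 0.2483, 0.1077]
ee_rot: [0.708, 0.706, -0.001, -0.0]
force: [0.5, 0.8, 0.3]
width: 0.602
grasp_force: 0.0
```

```bash
python3 - <<'E'
from h import *
P,im,m,W=top((.447,.249),.044,.04); tips(P); print(manip.get_obs()['joints'].round(2))
E
```

```text
n 1073 z 0.0439 circle [0.4472 0.2502] r 0.0147 box ((0.44714200496673584, 0.2501600682735443), (0.029341256245970726, 0.02906172350049019), 20.964445114135742) bbmid [0.4471 0.25   0.0429]
t 20.68 tcp [0.4474 0.2484 0.108 ] yaw of tool y -0.22 w 0.598 F [-0.1  0.2  0.2]
finger -1 low z 0.0312 world 0.1392 inner 0.0253
finger 1 low z 0.03 world 0.138 inner 0.0251
[ 0.51  0.33 -0.13  1.11 -0.    2.08]
```

Request:
servo_tool:
  steps:
    - [0,0.0017,-0.04,0,0,0,0.4]
    - [0,0.0017,-0.08,0,0,0,0.4]
    - [0,0.0017,-0.108,0,0,0,0.4]
    - [0,0.0017,-0.112,0,0,0,0.4]
    - [0,0.0017,-0.112,0,0,0,0.4]

```text
t: 21.3
eef_pos: [0.4479, 0.2511, -0.003]
ee_rot: [0.708, 0.706, 0.0, 0.0]
force: [-0.4, 0.4, 0.2]
width: 0.599
grasp_force: 0.0
```

Request:
servo_tool:
  steps:
    - [0,0,0,0,0,0,0.85]
    - [0,0,0,0,0,0,0.85]
    - [0,0,0,0,0,0,0.85]
    - [0,0,0,0,0,0,0.85]

```text
t: 21.8
eef_pos: [0.4485, 0.252, -0.002]
ee_rot: [0.708, 0.707, 0.002, 0.001]
force: [0.0, -1.0, 6.2]
width: 0.31
grasp_force: 58.8
```

Request:
servo_tool:
  steps:
    - [0,0,0.05,0,0,0,0.85]
    - [0,0,0.1,0,0,0,0.85]
    - [0.015,-0.05,0.11,0,0,0,0.85]
    - [0.03,-0.105,0.11,0,0,0,0.85]
    - [0.046,-0.16,0.11,0,0,0,0.85]

```text
t: 22.42
eef_pos: [0.4935, 0.0902, 0.107]
ee_rot: [0.707, 0.707, 0.001, 0.0]
force: [1.7, -0.5, -1.4]
width: 0.317
grasp_force: 59.6
```

Request:
servo_tool:
  steps:
    - [0.016,-0.058,0,0,0,0,0.85]
    - [0.032,-0.116,0,0,0,0,0.85]
    - [0.048,-0.174,0,0,0,0,0.85]
    - [0.064,-0.232,0,0,0,0,0.85]
    - [0.08,-0.28,0,0,0,0,0.85]

```text
t: 23.05
eef_pos: [0.5732, -0.1909, 0.1064]
ee_rot: [0.708, 0.706, 0.0, 0.0]
force: [1.0, 0.0, -1.6]
width: 0.309
grasp_force: 59.6
```

Request:
servo_tool:
  steps:
    - [0.016,-0.058,0,0,0,0,0.85]
    - [0.032,-0.112,0,0,0,0,0.85]
    - [0.034,-0.12,0,0,0,0,0.85]
    - [0.034,-0.12,0,0,0,0,0.85]
    - [0.034,-0.12,0,0,0,0,0.85]

```text
t: 23.68
eef_pos: [0.6068, -0.307, 0.1063]
ee_rot: [0.707, 0.707, 0.0, -0.001]
force: [0.3, 0.6, -2.2]
width: 0.311
grasp_force: 59.7
```

```bash
python3 - <<'E'
from h import *
t=manip.get_obs()['eef_pos']
P,im,m,W=top(t,t[2]+.0455,.02,save='w11.png')
E
```

```text
n 3245 z 0.1522 circle [ 0.6068 -0.3064] r 0.0173 box ((0.6063292026519775, -0.30863747000694275), (0.029550950974225998, 0.03335866704583168), 87.57905578613281) bbmid [ 0.6069 -0.3087  0.1518]
t 23.73 tcp [ 0.607  -0.3069  0.1065] yaw of tool y 0.01 w 0.313 F [ 1.   0.8 -2.1]
```

View pics/w11.png

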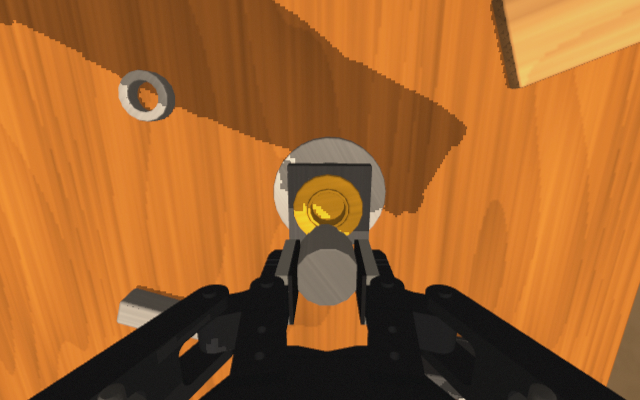

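Request:
servo_tool:
  steps:
    - [0.0005,0,-0.03,0,0,0,0.85]
    - [0.0005,0,-0.05,0,0,0,0.85]
    - [0.0005,0,-0.05,0,0,0,0.85]
    - [0.0005,0,-0.05,0,0,0,0.85]

```text
t: 24.22
eef_pos: [0.6083, -0.308, 0.0576]
ee_rot: [0.707, 0.707, 0.0, 0.001]
force: [-0.2, -0.2, -0.7]
width: 0.314
grasp_force: 59.7
```

```bash
python3 - <<'E'
from h import *
t=manip.get_obs()['eef_pos']
P,im,m,W=top(t+[0,-.002,0],t[2]+.0455,.0165,tol=.0025)
M=((abs(P[...,2]-t[2]-.0455)<.0025)&(abs(P[...,0]-t[0])<.012)); q=P[M]; print('y range',np.percentile(q[:,1],[0.5,99.5]).round(4))
top((.6077,-.309),.052,.035,tol=.003)
E
```

```text
n 2980 z 0.1035 circle [ 0.6084 -0.3098] r 0.0151 box ((0.6084302663803101, -0.3098016381263733), (0.03000335767865181, 0.027014313265681267), 89.61138153076172) bbmid [ 0.6085 -0.3098  0.1031]
t 24.27 tcp [ 0.6087 -0.3084  0.058 ] yaw of tool y -0.04 w 0.317 F [-1.4 -0.1 -0.5]
y range [-0.3237 -0.2952]
n 2583 z 0.0518 circle [ 0.6074 -0.3084] r 0.026 box ((0.6083313822746277, -0.3008752763271332), (0.03611302375793457, 0.05281839892268181), 85.3797378540039) bbmid [ 0.6075 -0.3016  0.0518]
t 24.32 tcp [ 0.6087 -0.3087  0.0581] yaw of tool y -0.06 w 0.315 F [-0.1  0.6 -1.4]
```

Request:
servo_tool:
  steps:
    - [-0.0008,0.0006,-0.005,0,0,0,0.85]
    - [-0.0008,0.0006,-0.01,0,0,0,0.85]
    - [-0.0008,0.0006,-0.015,0,0,0,0.85]
    - [-0.0008,0.0006,-0.019,0,0,0,0.85]
    - [-0.0008,0.0006,-0.019,0,0,0,0.85]

```text
t: 24.95
eef_pos: [0.6066, -0.308, 0.0368]
ee_rot: [0.708, 0.706, -0.0, -0.0]
force: [-0.1, 0.6, -1.1]
width: 0.314
grasp_force: 59.8
```

Request:
servo_tool:
  steps:
    - [0,0,-0.001,0,0,0,0.85]
    - [0,0,-0.002,0,0,0,0.85]
    - [0,0,-0.002,0,0,0,0.85]

```text
t: 25.32
eef_pos: [0.607, -0.3082, 0.0362]
ee_rot: [0.708, 0.707, 0.0, 0.0]
force: [-1.4, 0.6, 3.3]
width: 0.316
grasp_force: 60.2
```

Seated (contact force at the expected height). Release gently and retract.

Request:
servo_tool:
  steps:
    - [0,0,0,0,0,0,0.5]
    - [0,0,0,0,0,0,0.5]
    - [0,0,0,0,0,0,0.45]
    - [0,0,0.03,0,0,0,0.45]
    - [0,0,0.08,0,0,0,0.45]

```text
t: 25.95
eef_pos: [0.6051, -0.3071, 0.1132]
ee_rot: [0.708, 0.707, -0.001, -0.003]
force: [0.3, -0.1, 0.5]
width: 0.55
grasp_force: 0.0
```

Request:
servo_tool:
  steps:
    - [0,0,0.03,0,0,0,0.3]
    - [0,0,0.03,0,0,0,0.3]
    - [0,0,0.03,0,0,0,0.3]

```text
t: 26.32
eef_pos: [0.6063, -0.3077, 0.1442]
ee_rot: [0.708, 0.707, -0.0, -0.001]
force: [-0.4, -0.1, -0.2]
width: 0.702
grasp_force: 0.0
```

```bash
python3 - <<'E'
from h import *
c=(.608,-.309)
P,im,m,W=top(c,.082,.03,save='w12.png'); top(c,.052,.035,tol=.003); top(c,.046,.05,tol=.003)
E
```

```text
n 1065 z 0.0819 circle [ 0.6057 -0.3099] r 0.0147 box ((0.6058142185211182, -0.30976107716560364), (0.029019441455602646, 0.028871800750494003), 75.82157135009766) bbmid [ 0.6055 -0.3097  0.0811]
t 26.38 tcp [ 0.6059 -0.3075  0.1434] yaw of tool y -0.1 w 0.702 F [-0.6  0.7  0.5]
n 1487 z 0.0518 circle [ 0.6075 -0.3092] r 0.0265 box ((0.6075389981269836, -0.3082296848297119), (0.050898727029561996, 0.05284184217453003), 79.54896545410156) bbmid [ 0.6074 -0.3089  0.0515]
t 26.43 tcp [ 0.6058 -0.3074  0.1432] yaw of tool y -0.09 w 0.701 F [ 0.5 -0.  -1. ]
n 2211 z 0.046 circle [ 0.6098 -0.3083] r 0.0419 box ((0.6085543036460876, -0.30890515446662903), (0.06473922729492188, 0.06419528275728226), 89.56025695800781) bbmid [ 0.6086 -0.3088  0.0462]
t 26.48 tcp [ 0.6058 -0.3075  0.1432] yaw of tool y -0.1 w 0.699 F [0.5 0.3 1. ]
```

View pics/w12.png

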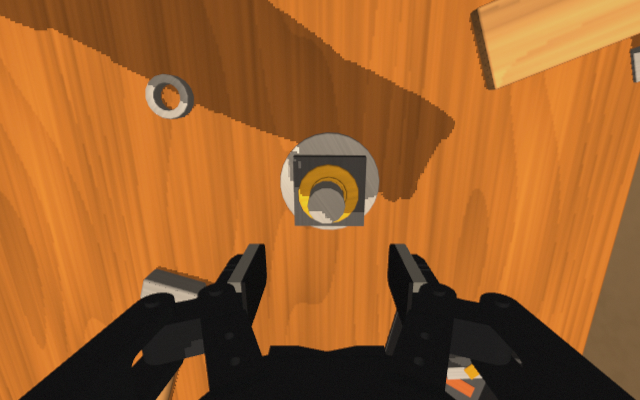

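```bash
python3 -c "
from cell import manip
print(manip.sign_off())"
```

```text
the job is handed in; nothing more can be done
None
```

The tooling is stacked on the base plate in order (ring, die, cup, punch), every part sits at its expected height with the gripper clear, and the job was handed in at about 26.5 s; the punch stands about 2 mm off the cup's axis, within its 3.5 mm clearance.

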